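Shake-test two coolant pumps, fit the sound one, set the rattling one aside

ROBOT

A 7-joint arm with a two-finger parallel gripper is mounted at the origin on the work surface. World frame = base frame: x ahead of the robot, y to its left, z up, the work surface at z = 0. Lengths are in m, angles in rad, forces in N, time in s.
With the tool pointing down it reaches from about 0.425 to 0.95 m from the base axis. Payload 4.7 kg.
Tool frame: the origin (TCP) lies between the finger pads; the fingertips stand 14 mm ahead of it and the grasp point (between the pads) lies 5 mm behind it; z points along the fingers, y is the line along which they close (so a half turn about z gives the same grasp; the last joint's range is limited). The gripper opens to 87 mm and grips with 3 to 60 N. Pads are 19 mm wide; open, the fingers measure 117 mm over their backs; the gripper's body (75 mm by 190 mm) begins 51 mm behind the grasp point.
Start: joints at [1.274, 0.469, -0.049, 1.532, 0.024, 1.141, -0.082], TCP at [0.179, -0.651, 0.237] pointing down, gripper open.
Joint ranges: [-2.59, 2.59], [-0.33, 1.99], [-1.39, 1.29], [0.1, 2.45], [-1.04, 4.18], [0.21, 1.99], [-2.66, 2.66]. Speed limits (rad/s): [2.57, 2.57, 3.14, 3.14, 3.14, 3.14, 3.14].

INTERFACE

Orientations are given as a unit quaternion [w, x, y, z].
In Python, from rig import read_state, get_image, camera_model, finish_job gives the robot as it stands.
- The arm moves only by the shell command python3 -m jog 'ROWS' [FORCE]. ROWS is JSON, a list of rows, each an object of numbers: "claw": the opening, from 0 (shut) to 1 (fully open); "tx", "ty", "tz": the shift along the world's x, y, z in units of 40 mm (1.0 is 40 mm); "rx", "ry", "rz": the turn, a rotation vector about the world's x, y, z in units of 5 degrees (1.0 is 5 degrees). A call has 1 to 12 rows; each row is the pose to reach, as a shift and turn from the pose commanded when the call began; what a row does not reach only later rows make up. A row lasts 1/12 s, in which the tool goes at most 41.7 mm and 7.16 degrees, less where a joint would pass 70% of its speed; a pose out of reach is approached as far as the arm can. A call with a gripper value outside its range is refused whole. The fingers move at their own pace and stop on an object; FORCE is the grip in N (left out, the last holds). Time passes only in rows, so rows that repeat a pose let the fingers close. It gives the time, the measured TCP pose, the force, the opening and the grip force at its end, in the units of the state.
- read_state(): the state, without advancing time (a new reading comes with each control period).
- get_image(name): name is "side" or "top"; returns the picture (384x512x3 uint8, red, green, blue); there is no depth.
- camera_model(name): a dict with "camera_matrix" (3x3 intrinsics, pixels), "k1" (the pictures are not rectified: a ray, as slopes to the right and down, at radius r is drawn at 1 + k1 r^2 times it, then the intrinsics apply), "cam_to_world" (4x4, takes a point from camera to world coordinates). Camera axes: x right, y up, looking along -z (the intrinsics and any distortion apply to the point x, -y, -z); pixel columns grow to the right and rows downward; lengths in m; the calibration is good to about 2 mm. A picture is of the moment at which its call begins. camera_model takes no time and is no camera call.
- finish_job(): hands the job in; it is judged then, once.
The state is a dict: "t": time; "joints": joint angles; "joint_vel": joint speeds; "joint_efforts": joint torques, N m; "position": TCP position; "tool_rot": TCP orientation; "ft_force": force on the tool from outside, world axes, zero at the start; "ft_torque": the same for the moment, N m; "grip_width": finger opening in m; "gripper_force": force on a finger pad.
Only numpy, scipy, OpenCV 4.12 (cv2) and the standard library are available. Lean on these libraries where they do the work, as an engineer would, in place of code of your own. Each camera call takes 0.05 s, during which the arm holds its last target. There are 200 camera calls.

TASK

One of the two coolant pumps on the mat has a rotor broken loose inside it. Find out which by picking a pump up and gently shaking it, rocking it nose-up and nose-down a few times, and only condemn a pump that you have rocked and felt shifting inside yourself. Set the bad pump down standing on its foot in the purple repairs tray, and stand the sound one in the cradle on the coolant tank lid, between the two steel cheeks with its nose towards the blue hose stub; do not fling or drop the pumps, and leave the other things on the bench alone.

Things in the scene. Friction and masses are not known exactly. Their poses are not given: they have to be found in the camera images.
- pump_a: Sealed coolant pump, green rear cover and top plate. Origin mid underside, z up, x to the inlet nose. Black motor block x -46..40, y -25..25 (flat sides), z 6..56 mm on a foot 76x46x6; round grey head dia 58, x 40..64, axis z 31; nose dia 16 to x 82; outlet spigot dia 13 on top at x 52, to z 75; cable gland to x -58. 0.47-0.65 kg. Starts on its foot on a 2 mm grey mat, nose away from the robot within 30 deg
- pump_b: Sealed coolant pump, yellow rear cover and top plate. Origin mid underside, z up, x to the inlet nose. Black motor block x -46..40, y -25..25 (flat sides), z 6..56 mm on a foot 76x46x6; round grey head dia 58, x 40..64, axis z 31; nose dia 16 to x 82; outlet spigot dia 13 on top at x 52, to z 75; cable gland to x -58. 0.47-0.65 kg. Starts on its foot on a 2 mm grey mat, nose away from the robot within 30 deg
- pump_a_inlet (a point): the tip of the green-covered pump's inlet nose, at (82, 0, 31) mm in the pump's frame
- pump_b_inlet (a point): the tip of the yellow-covered pump's inlet nose, at (82, 0, 31) mm in the pump's frame
- pump_a_grip (a point): where to take the green-covered pump, across its flat sides (50 mm): middle of the motor block, at (-3, 0, 42) mm in its frame; it balances within 10 mm of here. In ONE pump, this or the other (it changes), a 150 g rotor broken off inside slides 44 mm end to end along x; nothing shows outside, nothing shifts in the sound pump
- pump_b_grip (a point): the same point on the yellow-covered pump. The loose rotor slides once its pump is tipped nose up or down beyond about 10 deg (held at 22 deg it is across in 0.5 s) or is jerked along x, knocks on the end and stays there when level again: moment about the grip then differs by about 0.06 N m between its two ends, felt at the wrist. Weight tells nothing
- tank_lid: the edger's coolant tank lid, a fixed aluminium plate 250 x 170 x 10 mm (x -105..145) lying on the bench, on the left or the right. Origin under the plate at the middle of the pump cradle, x towards the blue hose stub, z up
- cradle (a point): middle of the cradle on the lid's top face, 10 mm over the bench, axes as the lid. Two steel cheeks 72 mm long (x -39..33), 8 mm high stand along x, 62 mm apart inside: 6 mm to spare each side. A pump sits right with its origin here, nose to +x. The blue stub's end is at x 96, 31 mm over the lid, its block x 110..130 up to 37 mm; nothing touches it
- tray: the purple open repairs tray, fixed, 240 (x) x 190 (y) x 45 mm high, walls and floor 4 mm; origin at the middle of its underside, z up. On the left or the right, opposite the tank lid. A small red chuck pad (24 mm across, 18 mm high) lies in its corner at x = -90, y = +68 mm: it may stay there
- spectacles: dark folded spectacles about 140 mm wide and 45 mm high, on the bench beyond the mat; origin mid underside. A loose bystander: leave it alone
- screwdriver: a screwdriver 150 mm long with a blue handle, lying on the bench beyond the mat; origin at its middle. A loose bystander: leave it alone
- cleaner: a white bottle 48 mm across and 130 mm high; origin mid underside. A loose bystander: leave it alone
- pad_pot: a small clear cup 64 mm across and 50 mm high; origin mid underside. A loose bystander: leave it alone
- lens_chuck: a small brass lens chuck 32 mm across and 30 mm high, on the far part of the mat; origin mid underside. A loose bystander: leave it alone
- wipe_box: a pale blue box of wipes 90 x 130 x 55 mm; origin mid underside. A loose bystander: leave it alone
Not all that is in view belongs to the job. What is shaped like the pump_a but turquoise is not meant.

How it is judged:
On the way, in this order (a step that is already met when the one before it is completed fails the run):
1. the bad pump is held in the air and rocked or shaken so that its loose rotor slides to the nose end (((distance between loose_rotor_c0 and pump_a below 0.06 m and (height (world z) of pump_a above 0.03 m and contact force between pump_a and the fingers above 1 N) and x of loose_rotor_c0 in the frame of pump_a above 0.01 m) or (distance between loose_rotor_c0 and pump_b below 0.06 m and (height (world z) of pump_b above 0.03 m and contact force between pump_b and the fingers above 1 N) and x of loose_rotor_c0 in the frame of pump_b above 0.01 m))), for 0.05 s.
2. still in the air, it is rocked or shaken so that the rotor slides back to the rear end (((distance between loose_rotor_c0 and pump_a below 0.06 m and (height (world z) of pump_a above 0.03 m and contact force between pump_a and the fingers above 1 N) and x of loose_rotor_c0 in the frame of pump_a below -0.016 m) or (distance between loose_rotor_c0 and pump_b below 0.06 m and (height (world z) of pump_b above 0.03 m and contact force between pump_b and the fingers above 1 N) and x of loose_rotor_c0 in the frame of pump_b below -0.016 m))), for 0.05 s.
At the end, for the whole second after the job is handed in: The pump with the loose rotor stands on its foot on the floor of the purple tray; the sound pump stands on the lid in the cradle, within 20 mm along and 10 mm across of its middle, within 0.18 rad of its axis, nose to the blue stub; both released and at rest (((distance between loose_rotor_c0 and pump_a below 0.06 m and (x of pump_a in the frame of tray between -0.116 and 0.116 m and y of pump_a in the frame of tray between -0.091 and 0.091 m and z of pump_a in the frame of tray between -0.002 and 0.012 m and angle between pump_a's own z axis and vertical below 0.15 rad and linear speed of pump_a below 0.02 m/s and angular speed of pump_a below 0.2 rad/s) and (x of pump_b in the frame of cradle between -0.02 and 0.02 m and y of pump_b in the frame of cradle between -0.01 and 0.01 m and z of pump_b in the frame of cradle between -0.003 and 0.006 m and angle between pump_b's own z axis and vertical below 0.1 rad and angle between the x axis of pump_b and the x axis of tank_lid, either way round below 0.18 rad and x of pump_b_inlet in the frame of cradle above 0.04 m and linear speed of pump_b below 0.02 m/s and angular speed of pump_b below 0.2 rad/s)) or (distance between loose_rotor_c0 and pump_b below 0.06 m and (x of pump_b in the frame of tray between -0.116 and 0.116 m and y of pump_b in the frame of tray between -0.091 and 0.091 m and z of pump_b in the frame of tray between -0.002 and 0.012 m and angle between pump_b's own z axis and vertical below 0.15 rad and linear speed of pump_b below 0.02 m/s and angular speed of pump_b below 0.2 rad/s) and (x of pump_a in the frame of cradle between -0.02 and 0.02 m and y of pump_a in the frame of cradle between -0.01 and 0.01 m and z of pump_a in the frame of cradle between -0.003 and 0.006 m and angle between pump_a's own z axis and vertical below 0.1 rad and angle between the x axis of pump_a and the x axis of tank_lid, either way round below 0.18 rad and x of pump_a_inlet in the frame of cradle above 0.04 m and linear speed of pump_a below 0.02 m/s and angular speed of pump_a below 0.2 rad/s)))); the robot touches nothing.
It fails at once if a pump is shaken wildly or flung about (faster than 1 m/s or 6 rad/s) (linear speed of any of pump_a, pump_b above 1 m/s or angular speed of any of pump_a, pump_b above 6 rad/s).
It fails at once if a pump is let fall: out of the fingers and moving faster than 0.5 m/s (a drop of some 13 mm) ((contact force between pump_a and the fingers below 0.2 N and linear speed of pump_a above 0.5 m/s) or (contact force between pump_b and the fingers below 0.2 N and linear speed of pump_b above 0.5 m/s)).
It fails at once if a bystander is moved by more than 30 mm (distance of any of spectacles, screwdriver, cleaner, pad_pot, lens_chuck, wipe_box from where it was at the start of the episode above 0.03 m).
It also fails if it takes over 72 s, if anything falls off the work surface, if the arm or the gripper's body presses on something with over 40 N, if the wrist force passes 120 N, or if a joint passes its speed limit or range.

## Working session

There is one attempt and no reset: what is moved stays moved. The work goes in short steps, Python scripts to look and compute and a shell command to move; the robot and the scene stay as the last step left them, time stands still between calls to the robot, and variables do not carry over. Pictures are saved under pics/ and viewed, at most 10 in all, crops included, and the job is handed in when it is done.

```bash
mkdir -p pics
cat > h.py <<'E'
import numpy as np, cv2
from rig import *
def ray(name,u,v):
    m=camera_model(name);K=np.array(m["camera_matrix"],float);k1=m["k1"];T=np.array(m["cam_to_world"])
    p=cv2.undistortPoints(np.array([[[u,v]]],float),K,np.array([k1,0,0,0,0.]))[0,0]
    return T[:3,3],T[:3,:3]@np.array([p[0],-p[1],-1])
def at(name,u,v,z):
    o,d=ray(name,u,v);return np.round(o+d*(z-o[2])/d[2],4)
def proj(name,P):
    m=camera_model(name);K=np.array(m["camera_matrix"],float);T=np.array(m["cam_to_world"])
    q=T[:3,:3].T@(np.array(P,float)-T[:3,3]);q=np.array([q[0],-q[1],-q[2]])
    return cv2.projectPoints(q[None,None],np.zeros(3),np.zeros(3),K,np.array([m["k1"],0,0,0,0.]))[0].ravel().round(1)
def save(name,f,crop=None,s=1):
    im=get_image(name)
    if crop: x0,y0,x1,y1=crop;im=im[y0:y1,x0:x1]
    cv2.imwrite(f,cv2.resize(im[:,:,::-1],None,fx=s,fy=s,interpolation=cv2.INTER_CUBIC))
E
python3 - <<'E'
from h import *
save("top","pics/t0.png",None,1.5);save("side","pics/s0.png",None,1.5)
for n in("top","side"):print(camera_model(n))
print(read_state())
E
```

```text
{'camera_matrix': array([[377.43046982,   0.        , 259.77456142],
       [  0.        , 377.43046982, 192.46519502],
       [  0.        ,   0.        ,   1.        ]]), 'k1': -0.11230157693613, 'cam_to_world': array([[ 0.02651236,  0.98539014, -0.16823604,  0.31590188],
       [-0.99954274,  0.02368362, -0.01879875, -0.08869199],
       [-0.01453966,  0.16865751,  0.98556747,  1.22301549],
       [ 0.        ,  0.        ,  0.        ,  1.        ]])}
{'camera_matrix': array([[358.21180074,   0.        , 258.9550344 ],
       [  0.        , 358.21180074, 187.05259864],
       [  0.        ,   0.        ,   1.        ]]), 'k1': -0.11378888714542006, 'cam_to_world': array([[-0.98501243,  0.08612303, -0.14944343,  0.37498545],
       [-0.17171149, -0.57150454,  0.80243238,  0.88395465],
       [-0.01629969,  0.81606702,  0.57772739,  0.72704004],
       [ 0.        ,  0.        ,  0.        ,  1.        ]])}
{'t': 0.1, 'joints': array([ 1.27407689,  0.46936195, -0.0485702 ,  1.53359026,  0.0241178 ,
        1.14101369, -0.08231742]), 'joint_vel': array([ 1.34983956e-05, -1.96260899e-03, -1.27298197e-03, -2.08717822e-03,
        2.42284206e-04, -1.33671086e-05,  1.87355809e-03]), 'joint_efforts': array([ 8.54658738e-04, -5.09166133e+01, -8.12373357e-02, -2.36831206e+01,
       -6.16063736e-02,  3.44110164e-02,  4.24296570e-05]), 'position': array([ 0.17847913, -0.65042994,  0.23559682]), 'tool_rot': array([-8.78388503e-04,  9.91047269e-01,  1.33508469e-01, -1.64179277e-04]), 'ft_force': array([-1.18940903, -1.14072911, -0.71392531]), 'ft_torque': array([-0.00673467, -0.02338763, -0.02724706]), 'gripper_force': 0.0, 'grip_width': 0.08736091876616872}
```

View pics/t0.png

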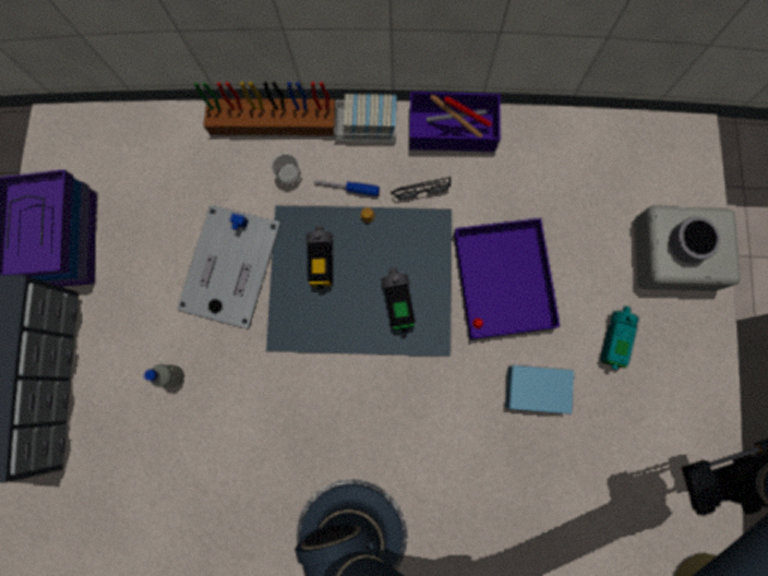

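View pics/s0.png

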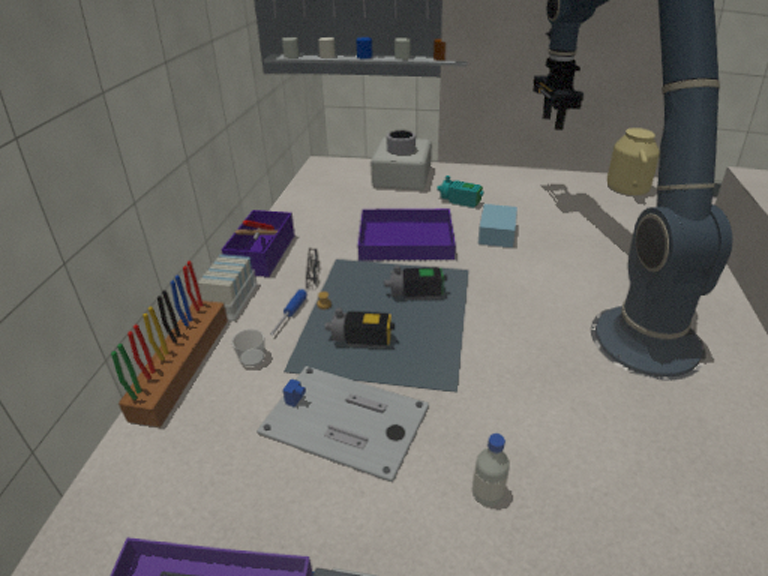

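The top view shows green pump_a at about (400,305), yellow pump_b at (318,262) and the turquoise look-alike at (620,338), in 1.5x pixels. The look-alike is off the mat and the wrong colour, so it is excluded. The tank lid is on the left with its blue stub at (238,220). The purple tray with the red pad is at (505,280); the other purple boxes at (45,230) and (455,120) have no red pad. I'll check these in an enlarged crop.

Run:
```python
from h import *
save("top","pics/t1.png",(115,125,385,235),2.96)
```

```text
(no output)
```

View pics/t1.png

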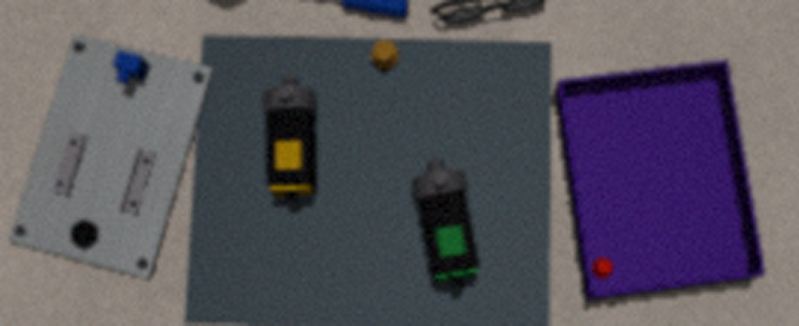

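The crop confirms the yellow pump at (290,140), the green pump at (445,225), the lid with its cheeks at (70,165) and (138,182), and the tray with the red pad at (602,267).

Run:
```python
from h import *
f=lambda u,v,z:at("top",u/2.96+115,v/2.96+125,z)
for n,nose,gl,pl,rear in(("A",(434,160),(458,292),(452,240),(456,274)),("B",(290,80),(293,203),(288,155),(291,189))):
    a,b,p,r=f(*nose,.033),f(*gl,.033),f(*pl,.06),f(*rear,.05)
    d=(a-b)[:2];L=np.hypot(*d);print(n,a,b,p,r,"L",L,"yaw",np.degrees(np.arctan2(d[1],d[0])),"grip",b[:2]+d/L*.055)
c=[f(78,37,.01),f(211,68,.01),f(150,278,.01),f(10,243,.01)];print(c)
x=(c[0]+c[1])/2-(c[2]+c[3])/2;print("lid yaw",np.degrees(np.arctan2(x[1],x[0])),np.hypot(x[0],x[1]));u=x/np.linalg.norm(x)
print("cradle corners",np.mean(c,0)-.02*u,"cheeks",(f(70,165,.018)+f(138,182,.018))/2, "stub",f(130,68,.05))
c=[f(557,88,.045),f(726,63,.045),f(763,272,.045),f(588,300,.045)];print(c,np.mean(c,0));x=(c[0]+c[1])/2-(c[2]+c[3])/2;print("tray yaw",np.degrees(np.arctan2(x[1],x[0])),np.hypot(x[0],x[1]))
# colour centroids
im=get_image("top").astype(int);r,g,b=im[...,0],im[...,1],im[...,2]
for n,m in(("g",(g>1.5*r)&(g>1.5*b)&(g>60)),("y",(r>120)&(g>90)&(b<70))):
    m[:125]=0;m[235:]=0;m[:,:190]=0;m[:,300:]=0
    k,l,s,cc=cv2.connectedComponentsWithStats(m.astype('uint8'));print(n,[(s[i,4],cc[i].round(1),at("top",*cc[i],.06)) for i in range(1,k) if s[i,4]>5])
st=read_state();from scipy.spatial.transform import Rotation as R
q=st["tool_rot"];print(R.from_quat([*q[1:],q[0]]).as_matrix().round(3))
```

```text
A [ 0.563  -0.0708  0.033 ] [ 0.42   -0.1001  0.033 ] [ 0.4721 -0.0923  0.06  ] [ 0.4374 -0.0974  0.05  ] L 0.14597085325502482 yaw 11.579358444994485 grip [ 0.47388062 -0.08906012]
B [0.6497 0.0908 0.033 ] [0.5119 0.0808 0.033 ] [0.5592 0.0848 0.06  ] [0.5242 0.0812 0.05  ] L 0.13816236824837655 yaw 4.150618152113068 grip [0.56675575 0.08478082]
[array([0.7033, 0.3431, 0.01  ]), array([0.6686, 0.1852, 0.01  ]), array([0.4282, 0.2387, 0.01  ]), array([0.4626, 0.4013, 0.01  ])]
lid yaw -13.07113401047457 0.24694842578967782
cradle corners [0.5461932  0.29659821 0.01      ] cheeks [0.54255 0.2969  0.018  ] stub [0.6555 0.2667 0.05  ]
[array([ 0.6438, -0.2029,  0.045 ]), array([ 0.6773, -0.3892,  0.045 ]), array([ 0.4475, -0.4244,  0.045 ]), array([ 0.4137, -0.2373,  0.045 ])] [ 0.545575 -0.31345   0.045   ]
tray yaw 8.605683508316876 0.23256836091781702
g [(np.int32(76), array([266.9, 205.9]), array([ 0.4728, -0.0897,  0.06  ]))]
y [(np.int32(62), array([212. , 176.9]), array([0.5606, 0.086 , 0.06  ])), (np.int32(7), array([211., 188.]), array([0.525 , 0.0872, 0.06  ]))]
[[ 0.964  0.265 -0.   ]
 [ 0.265 -0.964  0.001]
 [-0.    -0.001 -1.   ]]
```

```bash
python3 -m jog '[{"tx":7.4,"ty":14,"rz":-0.75,"claw":1},{"tx":7.4,"ty":14,"rz":-0.75,"claw":1},{"tx":7.4,"ty":14,"rz":-0.75,"claw":1},{"tx":7.4,"ty":14,"rz":-0.75,"claw":1},{"tx":7.4,"ty":14,"rz":-0.75,"claw":1},{"tx":7.4,"ty":14,"rz":-0.75,"claw":1},{"tx":7.4,"ty":14,"rz":-0.75,"claw":1},{"tx":7.4,"ty":14,"rz":-0.75,"claw":1},{"tx":7.4,"ty":14,"rz":-0.75,"claw":1},{"tx":7.4,"ty":14,"rz":-0.75,"claw":1},{"tx":7.4,"ty":14,"rz":-0.75,"claw":1},{"tx":7.4,"ty":14,"rz":-0.75,"claw":1}]'
```

```text
schema error: expected keys claw, tx, ty, tz, rx, ry, rz
```

```bash
python3 -m jog '[{"claw":1,"tx":7.4,"ty":14,"tz":0,"rx":0,"ry":0,"rz":-0.75},{"claw":1,"tx":7.4,"ty":14,"tz":0,"rx":0,"ry":0,"rz":-0.75},{"claw":1,"tx":7.4,"ty":14,"tz":0,"rx":0,"ry":0,"rz":-0.75},{"claw":1,"tx":7.4,"ty":14,"tz":0,"rx":0,"ry":0,"rz":-0.75},{"claw":1,"tx":7.4,"ty":14,"tz":0,"rx":0,"ry":0,"rz":-0.75},{"claw":1,"tx":7.4,"ty":14,"tz":0,"rx":0,"ry":0,"rz":-0.75},{"claw":1,"tx":7.4,"ty":14,"tz":0,"rx":0,"ry":0,"rz":-0.75},{"claw":1,"tx":7.4,"ty":14,"tz":0,"rx":0,"ry":0,"rz":-0.75},{"claw":1,"tx":7.4,"ty":14,"tz":0,"rx":0,"ry":0,"rz":-0.75},{"claw":1,"tx":7.4,"ty":14,"tz":0,"rx":0,"ry":0,"rz":-0.75},{"claw":1,"tx":7.4,"ty":14,"tz":0,"rx":0,"ry":0,"rz":-0.75},{"claw":1,"tx":7.4,"ty":14,"tz":0,"rx":0,"ry":0,"rz":-0.75}]'
```

```text
t: 1.2
position: [0.4127, -0.207, 0.2368]
tool_rot: [0.0, 0.995, 0.101, 0.0]
ft_force: [0.6, -0.5, -0.5]
grip_width: 0.087
gripper_force: 0.0
```

```bash
python3 -m jog '[{"claw":1,"tx":0.75,"ty":1.45,"tz":0,"rx":0,"ry":0,"rz":0},{"claw":1,"tx":1.5,"ty":2.92,"tz":0,"rx":0,"ry":0,"rz":0},{"claw":1,"tx":1.5,"ty":2.92,"tz":-0.5,"rx":0,"ry":0,"rz":0},{"claw":1,"tx":1.5,"ty":2.92,"tz":-1.5,"rx":0,"ry":0,"rz":0},{"claw":1,"tx":1.5,"ty":2.92,"tz":-2.5,"rx":0,"ry":0,"rz":0},{"claw":1,"tx":1.5,"ty":2.92,"tz":-2.8,"rx":0,"ry":0,"rz":0},{"claw":1,"tx":1.5,"ty":2.92,"tz":-2.8,"rx":0,"ry":0,"rz":0}]'
python3 - <<'E'
from h import *
save("side","pics/s1.png",(180,140,380,290),4)
save("top","pics/t2.png",(180,130,340,250),4)
E
```

```text
t: 1.78
position: [0.4693, -0.0913, 0.1209]
tool_rot: [-0.001, 0.995, 0.102, -0.004]
ft_force: [-0.6, -0.5, 0.3]
grip_width: 0.0869
gripper_force: 0.0
```

View pics/s1.png

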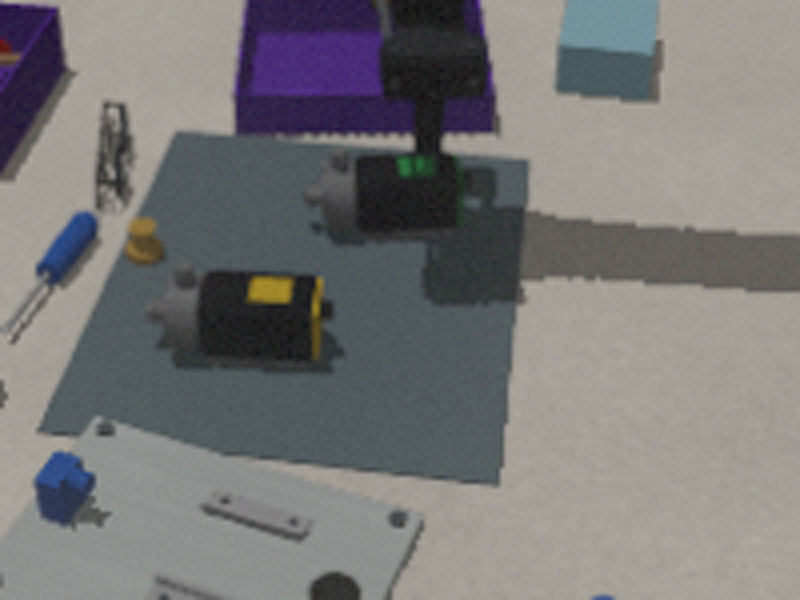

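The fingers, at about (428,130), stand over the green pump (410,190), with its top plate just below. I'll descend, close and lift.

```bash
python3 -m jog '[{"claw":1,"tx":0.05,"ty":0,"tz":-0.6,"rx":0,"ry":0,"rz":0},{"claw":1,"tx":0.05,"ty":0,"tz":-1.2,"rx":0,"ry":0,"rz":0},{"claw":1,"tx":0.05,"ty":0,"tz":-1.8,"rx":0,"ry":0,"rz":0},{"claw":1,"tx":0.05,"ty":0,"tz":-2.0,"rx":0,"ry":0,"rz":0},{"claw":1,"tx":0.05,"ty":0,"tz":-2.0,"rx":0,"ry":0,"rz":0},{"claw":0.4,"tx":0.05,"ty":0,"tz":-2.0,"rx":0,"ry":0,"rz":0},{"claw":0.4,"tx":0.05,"ty":0,"tz":-2.0,"rx":0,"ry":0,"rz":0},{"claw":0.3,"tx":0.05,"ty":0,"tz":-2.0,"rx":0,"ry":0,"rz":0},{"claw":0.3,"tx":0.05,"ty":0,"tz":-2.0,"rx":0,"ry":0,"rz":0},{"claw":0.3,"tx":0.05,"ty":0,"tz":-2.0,"rx":0,"ry":0,"rz":0},{"claw":0.3,"tx":0.05,"ty":0,"tz":-2.0,"rx":0,"ry":0,"rz":0}]' 45
```

```text
t: 2.8
position: [0.4746, -0.0922, 0.0451]
tool_rot: [0.0, 0.995, 0.101, 0.0]
ft_force: [1.1, 0.0, -0.7]
grip_width: 0.0546
gripper_force: 0.0
```

```bash
python3 -m jog '[{"claw":0.66,"tx":0,"ty":0,"tz":-0.15,"rx":0,"ry":0,"rz":0},{"claw":0.3,"tx":0,"ty":0,"tz":-0.15,"rx":0,"ry":0,"rz":0},{"claw":0.3,"tx":0,"ty":0,"tz":-0.15,"rx":0,"ry":0,"rz":0},{"claw":0.3,"tx":0,"ty":0,"tz":-0.15,"rx":0,"ry":0,"rz":0},{"claw":0.3,"tx":0,"ty":0,"tz":-0.15,"rx":0,"ry":0,"rz":0},{"claw":0.3,"tx":0,"ty":0,"tz":-0.15,"rx":0,"ry":0,"rz":0},{"claw":0.3,"tx":0,"ty":0,"tz":0.2,"rx":0,"ry":0,"rz":0},{"claw":0.3,"tx":0,"ty":0,"tz":0.7,"rx":0,"ry":0,"rz":0},{"claw":0.3,"tx":0,"ty":0,"tz":1.4,"rx":0,"ry":0,"rz":0},{"claw":0.3,"tx":0,"ty":0,"tz":2.1,"rx":0,"ry":0,"rz":0},{"claw":0.3,"tx":0,"ty":0,"tz":2.6,"rx":0,"ry":0,"rz":0},{"claw":0.3,"tx":0,"ty":0,"tz":2.6,"rx":0,"ry":0,"rz":0}]' 45; python3 -c "
from rig import *;s=read_state();print(s['ft_force'],s['ft_torque'])"
```

```text
t: 3.8
position: [0.4768, -0.0925, 0.1521]
tool_rot: [0.001, 0.995, 0.101, 0.004]
ft_force: [0.8, 0.1, -4.7]
grip_width: 0.0499
gripper_force: 44.9
[ 0.80011572  0.08280541 -4.68052445] [-0.01019077 -0.11952064 -0.02064075]
```

```bash
python3 -m jog '[{"claw":0.3,"tx":0,"ty":0,"tz":0.3,"rx":-0.2,"ry":1,"rz":0},{"claw":0.3,"tx":0,"ty":0,"tz":0.3,"rx":-0.4,"ry":2,"rz":0},{"claw":0.3,"tx":0,"ty":0,"tz":0.3,"rx":-0.6,"ry":3,"rz":0},{"claw":0.3,"tx":0,"ty":0,"tz":0.3,"rx":-0.8,"ry":4,"rz":0},{"claw":0.3,"tx":0,"ty":0,"tz":0.3,"rx":-1,"ry":4.9,"rz":0},{"claw":0.3,"tx":0,"ty":0,"tz":0.3,"rx":-1,"ry":4.9,"rz":0},{"claw":0.3,"tx":0,"ty":0,"tz":0.3,"rx":-1,"ry":4.9,"rz":0},{"claw":0.3,"tx":0,"ty":0,"tz":0.3,"rx":-1,"ry":4.9,"rz":0},{"claw":0.3,"tx":0,"ty":0,"tz":0.3,"rx":-1,"ry":4.9,"rz":0},{"claw":0.3,"tx":0,"ty":0,"tz":0.3,"rx":-1,"ry":4.9,"rz":0},{"claw":0.3,"tx":0,"ty":0,"tz":0.3,"rx":-1,"ry":4.9,"rz":0},{"claw":0.3,"tx":0,"ty":0,"tz":0.3,"rx":-1,"ry":4.9,"rz":0}]'
python3 -m jog '[{"claw":0.3,"tx":0,"ty":0,"tz":0,"rx":0.2,"ry":-1,"rz":0},{"claw":0.3,"tx":0,"ty":0,"tz":0,"rx":0.4,"ry":-2,"rz":0},{"claw":0.3,"tx":0,"ty":0,"tz":0,"rx":0.6,"ry":-3,"rz":0},{"claw":0.3,"tx":0,"ty":0,"tz":0,"rx":0.8,"ry":-4,"rz":0},{"claw":0.3,"tx":0,"ty":0,"tz":0,"rx":1,"ry":-4.9,"rz":0},{"claw":0.3,"tx":0,"ty":0,"tz":0,"rx":1,"ry":-4.9,"rz":0},{"claw":0.3,"tx":0,"ty":0,"tz":0,"rx":1,"ry":-4.9,"rz":0},{"claw":0.3,"tx":0,"ty":0,"tz":0,"rx":1,"ry":-4.9,"rz":0},{"claw":0.3,"tx":0,"ty":0,"tz":0,"rx":1,"ry":-4.9,"rz":0}]'; python3 -c "
from rig import *;s=read_state();print(s['ft_force'],s['ft_torque'],s['joints'])"
```

```text
t: 4.8
position: [0.4741, -0.0924, 0.161]
tool_rot: [0.022, 0.971, 0.098, -0.215]
ft_force: [-0.2, -0.9, -5.0]
grip_width: 0.0499
gripper_force: 44.9
t: 5.55
position: [0.4753, -0.0917, 0.1606]
tool_rot: [-0.0, 0.995, 0.101, -0.0]
ft_force: [0.4, 0.8, -4.9]
grip_width: 0.0499
gripper_force: 44.9
[ 0.43933648  0.83194689 -4.88588457] [ 0.01984901  0.05233394 -0.02358153] [ 0.46165908  0.2795781  -0.42122682  2.03855364  0.15011512  0.85287131
 -1.41189055]
```

```bash
python3 -m jog '[{"claw":0.3,"tx":0,"ty":0,"tz":0,"rx":0.2,"ry":-1,"rz":0},{"claw":0.3,"tx":0,"ty":0,"tz":0,"rx":0.4,"ry":-2,"rz":0},{"claw":0.3,"tx":0,"ty":0,"tz":0,"rx":0.6,"ry":-3,"rz":0},{"claw":0.3,"tx":0,"ty":0,"tz":0,"rx":0.8,"ry":-4,"rz":0},{"claw":0.3,"tx":0,"ty":0,"tz":0,"rx":1,"ry":-4.9,"rz":0},{"claw":0.3,"tx":0,"ty":0,"tz":0,"rx":1,"ry":-4.9,"rz":0},{"claw":0.3,"tx":0,"ty":0,"tz":0,"rx":1,"ry":-4.9,"rz":0},{"claw":0.3,"tx":0,"ty":0,"tz":0,"rx":1,"ry":-4.9,"rz":0},{"claw":0.3,"tx":0,"ty":0,"tz":0,"rx":1,"ry":-4.9,"rz":0},{"claw":0.3,"tx":0,"ty":0,"tz":0,"rx":1,"ry":-4.9,"rz":0},{"claw":0.3,"tx":0,"ty":0,"tz":0,"rx":1,"ry":-4.9,"rz":0},{"claw":0.3,"tx":0,"ty":0,"tz":0,"rx":1,"ry":-4.9,"rz":0}]'
python3 -m jog '[{"claw":0.3,"tx":0,"ty":0,"tz":0,"rx":-0.2,"ry":1,"rz":0},{"claw":0.3,"tx":0,"ty":0,"tz":0,"rx":-0.4,"ry":2,"rz":0},{"claw":0.3,"tx":0,"ty":0,"tz":0,"rx":-0.6,"ry":3,"rz":0},{"claw":0.3,"tx":0,"ty":0,"tz":0,"rx":-0.8,"ry":4,"rz":0},{"claw":0.3,"tx":0,"ty":0,"tz":0,"rx":-1,"ry":4.9,"rz":0},{"claw":0.3,"tx":0,"ty":0,"tz":0,"rx":-1,"ry":4.9,"rz":0},{"claw":0.3,"tx":0,"ty":0,"tz":0,"rx":-1,"ry":4.9,"rz":0},{"claw":0.3,"tx":0,"ty":0,"tz":0,"rx":-1,"ry":4.9,"rz":0},{"claw":0.3,"tx":0,"ty":0,"tz":0,"rx":-1,"ry":4.9,"rz":0}]'; python3 -c "
from rig import *;s=read_state();print(s['ft_force'],s['ft_torque'],s['joints'])
get_image('top');s=read_state();print(s['ft_torque']);get_image('top');s=read_state();print(s['ft_torque'])"
```

```text
t: 6.55
position: [0.4749, -0.0915, 0.1607]
tool_rot: [-0.022, 0.971, 0.099, 0.215]
ft_force: [-0.2, -0.3, -5.0]
grip_width: 0.05
gripper_force: 44.9
t: 7.3
position: [0.4731, -0.0925, 0.1602]
tool_rot: [0.0, 0.995, 0.101, -0.0]
ft_force: [-0.2, 0.2, -4.9]
grip_width: 0.0498
gripper_force: 44.9
[-0.24445731  0.17071912 -4.94853462] [-0.04254669  0.0682431  -0.0123769 ] [ 0.44660195  0.27426287 -0.40021204  2.04441625  0.14119359  0.84874759
 -1.40316937]
[-0.01297453  0.05183658  0.03738101]
[-0.02506279  0.03359569  0.01000945]
```

```bash
cat > ft.py <<'E'
from rig import *
import numpy as np
L=[]
for i in range(10):
    get_image('top');L.append(read_state()['ft_torque'])
print("torque mean",np.mean(L,0).round(4),"sd",np.std(L,0).round(4))
E
python3 ft.py
python3 -m jog '[{"claw":0.3,"tx":0,"ty":0,"tz":0,"rx":-0.2,"ry":1,"rz":0},{"claw":0.3,"tx":0,"ty":0,"tz":0,"rx":-0.4,"ry":2,"rz":0},{"claw":0.3,"tx":0,"ty":0,"tz":0,"rx":-0.6,"ry":3,"rz":0},{"claw":0.3,"tx":0,"ty":0,"tz":0,"rx":-0.8,"ry":4,"rz":0},{"claw":0.3,"tx":0,"ty":0,"tz":0,"rx":-1,"ry":5.2,"rz":0},{"claw":0.3,"tx":0,"ty":0,"tz":0,"rx":-1,"ry":5.2,"rz":0},{"claw":0.3,"tx":0,"ty":0,"tz":0,"rx":-1,"ry":5.2,"rz":0},{"claw":0.3,"tx":0,"ty":0,"tz":0,"rx":-1,"ry":5.2,"rz":0},{"claw":0.3,"tx":0,"ty":0,"tz":0,"rx":-1,"ry":5.2,"rz":0},{"claw":0.3,"tx":0,"ty":0,"tz":0,"rx":-1,"ry":5.2,"rz":0},{"claw":0.3,"tx":0,"ty":0,"tz":0,"rx":-1,"ry":5.2,"rz":0},{"claw":0.3,"tx":0,"ty":0,"tz":0,"rx":-1,"ry":5.2,"rz":0}]'
python3 -m jog '[{"claw":0.3,"tx":0,"ty":0,"tz":0,"rx":0.2,"ry":-1,"rz":0},{"claw":0.3,"tx":0,"ty":0,"tz":0,"rx":0.4,"ry":-2,"rz":0},{"claw":0.3,"tx":0,"ty":0,"tz":0,"rx":0.6,"ry":-3,"rz":0},{"claw":0.3,"tx":0,"ty":0,"tz":0,"rx":0.8,"ry":-4,"rz":0},{"claw":0.3,"tx":0,"ty":0,"tz":0,"rx":1,"ry":-5.2,"rz":0},{"claw":0.3,"tx":0,"ty":0,"tz":0,"rx":1,"ry":-5.2,"rz":0},{"claw":0.3,"tx":0,"ty":0,"tz":0,"rx":1,"ry":-5.2,"rz":0}]'; python3 ft.py
```

```text
torque mean [0.0046 0.0349 0.005 ] sd [0.0415 0.0144 0.0258]
t: 8.9
position: [0.4741, -0.0924, 0.1611]
tool_rot: [0.021, 0.969, 0.098, -0.227]
ft_force: [-1.1, -0.3, -4.8]
grip_width: 0.0501
gripper_force: 44.9
t: 9.48
position: [0.4725, -0.0928, 0.1609]
tool_rot: [0.001, 0.995, 0.1, -0.002]
ft_force: [0.3, 0.8, -4.6]
grip_width: 0.0496
gripper_force: 44.9
torque mean [-0.0149  0.0701  0.0067] sd [0.0165 0.0355 0.0164]
```

```bash
python3 ft.py
python3 -m jog '[{"claw":0.3,"tx":0,"ty":0,"tz":0,"rx":0.2,"ry":-1,"rz":0},{"claw":0.3,"tx":0,"ty":0,"tz":0,"rx":0.4,"ry":-2,"rz":0},{"claw":0.3,"tx":0,"ty":0,"tz":0,"rx":0.6,"ry":-3,"rz":0},{"claw":0.3,"tx":0,"ty":0,"tz":0,"rx":0.8,"ry":-4,"rz":0},{"claw":0.3,"tx":0,"ty":0,"tz":0,"rx":1,"ry":-5.2,"rz":0},{"claw":0.3,"tx":0,"ty":0,"tz":0,"rx":1,"ry":-5.2,"rz":0},{"claw":0.3,"tx":0,"ty":0,"tz":0,"rx":1,"ry":-5.2,"rz":0},{"claw":0.3,"tx":0,"ty":0,"tz":0,"rx":1,"ry":-5.2,"rz":0},{"claw":0.3,"tx":0,"ty":0,"tz":0,"rx":1,"ry":-5.2,"rz":0},{"claw":0.3,"tx":0,"ty":0,"tz":0,"rx":1,"ry":-5.2,"rz":0},{"claw":0.3,"tx":0,"ty":0,"tz":0,"rx":1,"ry":-5.2,"rz":0},{"claw":0.3,"tx":0,"ty":0,"tz":0,"rx":1,"ry":-5.2,"rz":0}]'
python3 -m jog '[{"claw":0.3,"tx":0,"ty":0,"tz":0,"rx":-0.2,"ry":1,"rz":0},{"claw":0.3,"tx":0,"ty":0,"tz":0,"rx":-0.4,"ry":2,"rz":0},{"claw":0.3,"tx":0,"ty":0,"tz":0,"rx":-0.6,"ry":3,"rz":0},{"claw":0.3,"tx":0,"ty":0,"tz":0,"rx":-0.8,"ry":4,"rz":0},{"claw":0.3,"tx":0,"ty":0,"tz":0,"rx":-1,"ry":5.2,"rz":0},{"claw":0.3,"tx":0,"ty":0,"tz":0,"rx":-1,"ry":5.2,"rz":0},{"claw":0.3,"tx":0,"ty":0,"tz":0,"rx":-1,"ry":5.2,"rz":0},{"claw":0.3,"tx":0,"ty":0,"tz":0,"rx":-1,"ry":5.2,"rz":0},{"claw":0.3,"tx":0,"ty":0,"tz":0,"rx":-1,"ry":5.2,"rz":0},{"claw":0.3,"tx":0,"ty":0,"tz":0,"rx":-1,"ry":5.2,"rz":0}]'; python3 ft.py;python3 ft.py
```

```text
torque mean [-0.0106  0.1057 -0.0078] sd [0.0171 0.023  0.0389]
t: 11.48
position: [0.475, -0.0914, 0.1608]
tool_rot: [-0.021, 0.968, 0.099, 0.228]
ft_force: [0.2, 0.2, -5.5]
grip_width: 0.0496
gripper_force: 44.9
t: 12.32
position: [0.4731, -0.0926, 0.1604]
tool_rot: [0.0, 0.995, 0.1, 0.0]
ft_force: [0.6, 0.0, -5.3]
grip_width: 0.0498
gripper_force: 44.9
torque mean [ 0.0192  0.0329 -0.0122] sd [0.0352 0.0279 0.0297]
torque mean [0.0071 0.0618 0.0091] sd [0.0274 0.0204 0.0389]
```

```bash
cat > ft.py <<'E'
from rig import *
import numpy as np
L=[];J=[]
for i in range(16):
    get_image('top');s=read_state();L.append(s['ft_torque']);J.append(s['joint_efforts'])
L=np.array(L)
print("torque mean",L.mean(0).round(4),"sd",L.std(0).round(4),"y",L[:,1].round(2),"\nJ",np.mean(J,0).round(3),np.std(J,0).round(3),s['t'])
E
python3 ft.py
python3 -m jog '[{"claw":0.3,"tx":0,"ty":0,"tz":0,"rx":-0.2,"ry":1,"rz":0},{"claw":0.3,"tx":0,"ty":0,"tz":0,"rx":-0.4,"ry":2,"rz":0},{"claw":0.3,"tx":0,"ty":0,"tz":0,"rx":-0.6,"ry":3,"rz":0},{"claw":0.3,"tx":0,"ty":0,"tz":0,"rx":-0.8,"ry":4,"rz":0},{"claw":0.3,"tx":0,"ty":0,"tz":0,"rx":-1,"ry":5.2,"rz":0},{"claw":0.3,"tx":0,"ty":0,"tz":0,"rx":-1,"ry":5.2,"rz":0},{"claw":0.3,"tx":0,"ty":0,"tz":0,"rx":-1,"ry":5.2,"rz":0},{"claw":0.3,"tx":0,"ty":0,"tz":0,"rx":-1,"ry":5.2,"rz":0},{"claw":0.3,"tx":0,"ty":0,"tz":0,"rx":-1,"ry":5.2,"rz":0},{"claw":0.3,"tx":0,"ty":0,"tz":0,"rx":-1,"ry":5.2,"rz":0},{"claw":0.3,"tx":0,"ty":0,"tz":0,"rx":-1,"ry":5.2,"rz":0},{"claw":0.3,"tx":0,"ty":0,"tz":0,"rx":-1,"ry":5.2,"rz":0}]'
python3 -m jog '[{"claw":0.3,"tx":0,"ty":0,"tz":0,"rx":0.2,"ry":-1,"rz":0},{"claw":0.3,"tx":0,"ty":0,"tz":0,"rx":0.4,"ry":-2,"rz":0},{"claw":0.3,"tx":0,"ty":0,"tz":0,"rx":0.6,"ry":-3,"rz":0},{"claw":0.3,"tx":0,"ty":0,"tz":0,"rx":0.8,"ry":-4,"rz":0},{"claw":0.3,"tx":0,"ty":0,"tz":0,"rx":1,"ry":-5.2,"rz":0},{"claw":0.3,"tx":0,"ty":0,"tz":0,"rx":1,"ry":-5.2,"rz":0},{"claw":0.3,"tx":0,"ty":0,"tz":0,"rx":1,"ry":-5.2,"rz":0},{"claw":0.3,"tx":0,"ty":0,"tz":0,"rx":1,"ry":-5.2,"rz":0},{"claw":0.3,"tx":0,"ty":0,"tz":0,"rx":1,"ry":-5.2,"rz":0},{"claw":0.3,"tx":0,"ty":0,"tz":0,"rx":1,"ry":-5.2,"rz":0},{"claw":0.3,"tx":0,"ty":0,"tz":0,"rx":1,"ry":-5.2,"rz":0},{"claw":0.3,"tx":0,"ty":0,"tz":0,"rx":1,"ry":-5.2,"rz":0}]'; python3 ft.py
```

```text
torque mean [-0.0154  0.0326 -0.0079] sd [0.0303 0.0317 0.0247] y [-0.04  0.01 -0.02  0.06  0.07  0.01  0.04  0.07  0.05  0.01  0.05  0.07
  0.07  0.04  0.02  0.03] 
J [-1.0000e-03 -3.6614e+01 -2.2180e+00 -2.1226e+01 -2.7000e-02 -1.0500e-01
  0.0000e+00] [0.001 0.001 0.    0.    0.    0.    0.   ] 14.1167
t: 15.12
position: [0.4741, -0.0924, 0.1611]
tool_rot: [0.02, 0.969, 0.098, -0.228]
ft_force: [-0.7, 0.3, -4.7]
grip_width: 0.05
gripper_force: 44.9
t: 16.12
position: [0.4747, -0.0918, 0.1602]
tool_rot: [-0.0, 0.995, 0.101, -0.0]
ft_force: [0.7, -0.5, -4.3]
grip_width: 0.0494
gripper_force: 44.9
torque mean [-0.0063  0.1031 -0.0038] sd [0.0261 0.0284 0.0331] y [0.1  0.08 0.12 0.11 0.11 0.15 0.1  0.05 0.12 0.08 0.07 0.15 0.14 0.12
 0.07 0.08] 
J [-2.0000e-02 -3.6616e+01 -2.2790e+00 -2.1291e+01 -3.4000e-02 -1.5900e-01
  0.0000e+00] [0.017 0.026 0.007 0.017 0.001 0.    0.   ] 16.9167
```

A is confirmed bad: the level moment is 0.103 N m after nose-down and 0.033 N m after nose-up. Joint 6 effort agrees, at −0.159 against −0.105. It goes to the tray.

```bash
python3 -m jog '[{"claw":0.3,"tx":0.1,"ty":-0.3,"tz":0,"rx":0,"ry":0,"rz":0},{"claw":0.3,"tx":0.3,"ty":-0.9,"tz":0,"rx":0,"ry":0,"rz":0},{"claw":0.3,"tx":0.5,"ty":-1.6,"tz":0,"rx":0,"ry":0,"rz":0},{"claw":0.3,"tx":0.75,"ty":-2.3,"tz":0,"rx":0,"ry":0,"rz":0},{"claw":0.3,"tx":1.0,"ty":-3.0,"tz":0,"rx":0,"ry":0,"rz":0},{"claw":0.3,"tx":1.2,"ty":-3.7,"tz":0,"rx":0,"ry":0,"rz":0},{"claw":0.3,"tx":1.4,"ty":-4.4,"tz":0,"rx":0,"ry":0,"rz":0},{"claw":0.3,"tx":1.6,"ty":-5.0,"tz":0,"rx":0,"ry":0,"rz":0},{"claw":0.3,"tx":1.7,"ty":-5.4,"tz":0,"rx":0,"ry":0,"rz":0},{"claw":0.3,"tx":1.7,"ty":-5.5,"tz":0,"rx":0,"ry":0,"rz":0},{"claw":0.3,"tx":1.7,"ty":-5.5,"tz":-0.3,"rx":0,"ry":0,"rz":0},{"claw":0.3,"tx":1.7,"ty":-5.5,"tz":-0.9,"rx":0,"ry":0,"rz":0}]'
python3 -m jog '[{"claw":0.3,"tx":0,"ty":0,"tz":-0.6,"rx":0,"ry":0,"rz":0},{"claw":0.3,"tx":0,"ty":0,"tz":-1.2,"rx":0,"ry":0,"rz":0},{"claw":0.3,"tx":0,"ty":0,"tz":-1.6,"rx":0,"ry":0,"rz":0},{"claw":0.3,"tx":0,"ty":0,"tz":-1.8,"rx":0,"ry":0,"rz":0},{"claw":0.3,"tx":0,"ty":0,"tz":-1.9,"rx":0,"ry":0,"rz":0},{"claw":0.3,"tx":0,"ty":0,"tz":-1.95,"rx":0,"ry":0,"rz":0},{"claw":0.3,"tx":0,"ty":0,"tz":-1.95,"rx":0,"ry":0,"rz":0}]'
```

```text
t: 17.92
position: [0.5442, -0.3128, 0.1263]
tool_rot: [0.001, 0.995, 0.101, 0.003]
ft_force: [1.1, -0.1, -5.1]
grip_width: 0.0498
gripper_force: 44.9
t: 18.5
position: [0.5428, -0.3118, 0.0469]
tool_rot: [0.0, 0.995, 0.101, 0.0]
ft_force: [0.1, 0.3, -4.8]
grip_width: 0.0497
gripper_force: 44.9
```

```bash
python3 -m jog '[{"claw":0.3,"tx":0,"ty":0,"tz":-0.05,"rx":0,"ry":0,"rz":0},{"claw":0.3,"tx":0,"ty":0,"tz":-0.1,"rx":0,"ry":0,"rz":0},{"claw":0.3,"tx":0,"ty":0,"tz":-0.12,"rx":0,"ry":0,"rz":0},{"claw":0.3,"tx":0,"ty":0,"tz":-0.12,"rx":0,"ry":0,"rz":0}]'
```

```text
t: 18.83
position: [0.5424, -0.3122, 0.042]
tool_rot: [0.0, 0.995, 0.101, 0.0]
ft_force: [-0.7, 0.2, -4.1]
grip_width: 0.0493
gripper_force: 44.9
```

```bash
python3 -m jog '[{"claw":0.3,"tx":0,"ty":0,"tz":-0.05,"rx":0,"ry":0,"rz":0},{"claw":0.3,"tx":0,"ty":0,"tz":-0.08,"rx":0,"ry":0,"rz":0},{"claw":0.3,"tx":0,"ty":0,"tz":-0.08,"rx":0,"ry":0,"rz":0}]'
```

```text
t: 19.08
position: [0.5427, -0.3123, 0.04]
tool_rot: [0.0, 0.995, 0.101, 0.0]
ft_force: [-2.8, 2.5, 3.4]
grip_width: 0.0498
gripper_force: 44.9
```

```bash
python3 -m jog '[{"claw":0.7,"tx":0,"ty":0,"tz":0,"rx":0,"ry":0,"rz":0},{"claw":1,"tx":0,"ty":0,"tz":0,"rx":0,"ry":0,"rz":0},{"claw":1,"tx":0,"ty":0,"tz":0,"rx":0,"ry":0,"rz":0},{"claw":1,"tx":0,"ty":0,"tz":0,"rx":0,"ry":0,"rz":0},{"claw":1,"tx":0,"ty":0,"tz":0,"rx":0,"ry":0,"rz":0},{"claw":1,"tx":0,"ty":0,"tz":0.5,"rx":0,"ry":0,"rz":0},{"claw":1,"tx":0,"ty":0,"tz":1.2,"rx":0,"ry":0,"rz":0},{"claw":1,"tx":0,"ty":0,"tz":2,"rx":0,"ry":0,"rz":0},{"claw":1,"tx":0,"ty":0,"tz":2.8,"rx":0,"ry":0,"rz":0},{"claw":1,"tx":0,"ty":1,"tz":3,"rx":0,"ry":0,"rz":0},{"claw":1,"tx":0.1,"ty":2,"tz":3,"rx":0,"ry":0,"rz":0},{"claw":1,"tx":0.2,"ty":3,"tz":3,"rx":0,"ry":0,"rz":-0.5}]'
python3 -m jog '[{"claw":1,"tx":0.4,"ty":6.9,"tz":-0.5,"rx":0,"ry":0,"rz":-1},{"claw":1,"tx":0.4,"ty":6.9,"tz":-0.5,"rx":0,"ry":0,"rz":-1},{"claw":1,"tx":0.4,"ty":6.9,"tz":-0.5,"rx":0,"ry":0,"rz":-1},{"claw":1,"tx":0.4,"ty":6.9,"tz":-0.5,"rx":0,"ry":0,"rz":-1},{"claw":1,"tx":0.4,"ty":6.9,"tz":-0.5,"rx":0,"ry":0,"rz":-1},{"claw":1,"tx":0.4,"ty":6.9,"tz":-0.5,"rx":0,"ry":0,"rz":-1},{"claw":1,"tx":0.4,"ty":6.9,"tz":-0.5,"rx":0,"ry":0,"rz":-1},{"claw":1,"tx":0.4,"ty":6.9,"tz":-0.5,"rx":0,"ry":0,"rz":-1},{"claw":1,"tx":0.4,"ty":6.9,"tz":-0.5,"rx":0,"ry":0,"rz":-1}]'
python3 - <<'E'
from h import *
im=np.vstack([cv2.resize(get_image("top")[125:235,115:385],None,fx=2.9,fy=2.7),cv2.resize(get_image("side")[130:260,160:360],(783,300))]);cv2.imwrite("pics/c3.png",im[:,:,::-1]);print(im.shape,read_state()["position"])
E
```

```text
t: 20.08
position: [0.5507, -0.1917, 0.1599]
tool_rot: [0.001, 0.997, 0.078, 0.001]
ft_force: [0.8, 0.5, -0.8]
grip_width: 0.0868
gripper_force: 0.0
t: 20.83
position: [0.5661, 0.0863, 0.1385]
tool_rot: [-0.0, 0.999, 0.038, -0.0]
ft_force: [0.4, -0.6, 0.4]
grip_width: 0.0869
gripper_force: 0.0
(597, 783, 3) [0.56640051 0.08248478 0.13840222]
```

View pics/c3.png

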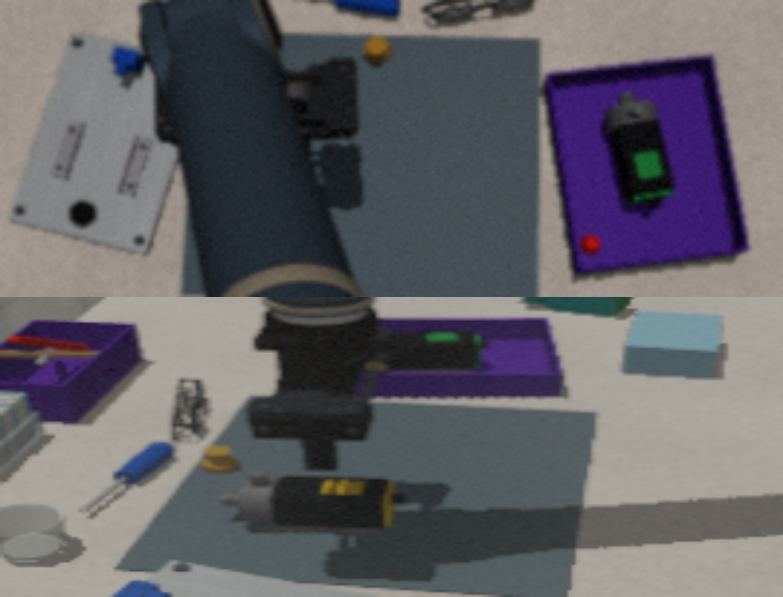

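A (green) stands in the tray in the upper half at (640,150). The fingers, at (320,450) in the side half, are over the yellow pump (333,500). Descending.

```bash
python3 -m jog '[{"claw":1,"tx":0,"ty":0,"tz":-0.7,"rx":0,"ry":0,"rz":0},{"claw":1,"tx":0,"ty":0,"tz":-1.4,"rx":0,"ry":0,"rz":0},{"claw":1,"tx":0,"ty":0,"tz":-2,"rx":0,"ry":0,"rz":0},{"claw":1,"tx":0,"ty":0,"tz":-2.4,"rx":0,"ry":0,"rz":0},{"claw":1,"tx":0,"ty":0,"tz":-2.45,"rx":0,"ry":0,"rz":0},{"claw":0.5,"tx":0,"ty":0,"tz":-2.45,"rx":0,"ry":0,"rz":0},{"claw":0.3,"tx":0,"ty":0,"tz":-2.45,"rx":0,"ry":0,"rz":0},{"claw":0.3,"tx":0,"ty":0,"tz":-2.45,"rx":0,"ry":0,"rz":0},{"claw":0.3,"tx":0,"ty":0,"tz":-2.45,"rx":0,"ry":0,"rz":0},{"claw":0.3,"tx":0,"ty":0,"tz":-2.45,"rx":0,"ry":0,"rz":0},{"claw":0.3,"tx":0,"ty":0,"tz":-2.45,"rx":0,"ry":0,"rz":0},{"claw":0.3,"tx":0,"ty":0,"tz":-2.45,"rx":0,"ry":0,"rz":0}]' 45
python3 -m jog '[{"claw":0.3,"tx":0,"ty":0,"tz":0,"rx":0,"ry":0,"rz":0},{"claw":0.3,"tx":0,"ty":0,"tz":0,"rx":0,"ry":0,"rz":0},{"claw":0.3,"tx":0,"ty":0,"tz":0.3,"rx":0,"ry":0,"rz":0},{"claw":0.3,"tx":0,"ty":0,"tz":0.9,"rx":0,"ry":0,"rz":0},{"claw":0.3,"tx":0,"ty":0,"tz":1.6,"rx":0,"ry":0,"rz":0},{"claw":0.3,"tx":0,"ty":0,"tz":2.3,"rx":0,"ry":0,"rz":0},{"claw":0.3,"tx":0,"ty":0,"tz":2.8,"rx":0,"ry":0,"rz":0},{"claw":0.3,"tx":0,"ty":0,"tz":3,"rx":0,"ry":0,"rz":0},{"claw":0.3,"tx":0,"ty":0,"tz":3,"rx":0,"ry":0,"rz":0},{"claw":0.3,"tx":0,"ty":0,"tz":3,"rx":0,"ry":0,"rz":0}]'
```

```text
t: 21.93
position: [0.5667, 0.0847, 0.0412]
tool_rot: [-0.0, 0.999, 0.036, 0.001]
ft_force: [-0.6, 1.6, 2.7]
grip_width: 0.05
gripper_force: 45.0
t: 22.77
position: [0.5653, 0.0832, 0.1596]
tool_rot: [0.0, 0.999, 0.036, -0.001]
ft_force: [0.0, 0.2, -5.8]
grip_width: 0.0497
gripper_force: 45.0
```

```bash
python3 -m jog '[{"claw":0.3,"tx":0,"ty":0.3,"tz":0,"rx":0,"ry":0,"rz":-0.2},{"claw":0.3,"tx":-0.1,"ty":0.9,"tz":0,"rx":0,"ry":0,"rz":-0.6},{"claw":0.3,"tx":-0.2,"ty":1.6,"tz":0,"rx":0,"ry":0,"rz":-1},{"claw":0.3,"tx":-0.3,"ty":2.3,"tz":0,"rx":0,"ry":0,"rz":-1.5},{"claw":0.3,"tx":-0.3,"ty":3,"tz":0,"rx":0,"ry":0,"rz":-2},{"claw":0.3,"tx":-0.4,"ty":3.7,"tz":0,"rx":0,"ry":0,"rz":-2.5},{"claw":0.3,"tx":-0.5,"ty":4.4,"tz":0,"rx":0,"ry":0,"rz":-3},{"claw":0.3,"tx":-0.6,"ty":5,"tz":0,"rx":0,"ry":0,"rz":-3.3},{"claw":0.3,"tx":-0.6,"ty":5.33,"tz":0,"rx":0,"ry":0,"rz":-3.44},{"claw":0.3,"tx":-0.6,"ty":5.33,"tz":-0.4,"rx":0,"ry":0,"rz":-3.44},{"claw":0.3,"tx":-0.6,"ty":5.33,"tz":-1.0,"rx":0,"ry":0,"rz":-3.44},{"claw":0.3,"tx":-0.6,"ty":5.33,"tz":-1.6,"rx":0,"ry":0,"rz":-3.44}]'
python3 -m jog '[{"claw":0.3,"tx":0,"ty":0,"tz":-0.4,"rx":0,"ry":0,"rz":0},{"claw":0.3,"tx":0,"ty":0,"tz":-0.4,"rx":0,"ry":0,"rz":0},{"claw":0.3,"tx":0,"ty":0,"tz":-0.4,"rx":0,"ry":0,"rz":0},{"claw":0.3,"tx":0,"ty":0,"tz":-0.4,"rx":0,"ry":0,"rz":0}]'
python3 - <<'E'
from h import *
save("side","pics/s4.png",(160,200,310,312),5)
E
```

```text
t: 23.77
position: [0.5411, 0.2968, 0.0938]
tool_rot: [0.001, 0.994, -0.114, -0.001]
ft_force: [0.1, -0.4, -4.8]
grip_width: 0.0495
gripper_force: 45.0
t: 24.1
position: [0.5424, 0.2973, 0.0804]
tool_rot: [0.0, 0.993, -0.114, -0.0]
ft_force: [0.7, 0.0, -4.0]
grip_width: 0.0497
gripper_force: 45.0
```

View pics/s4.png

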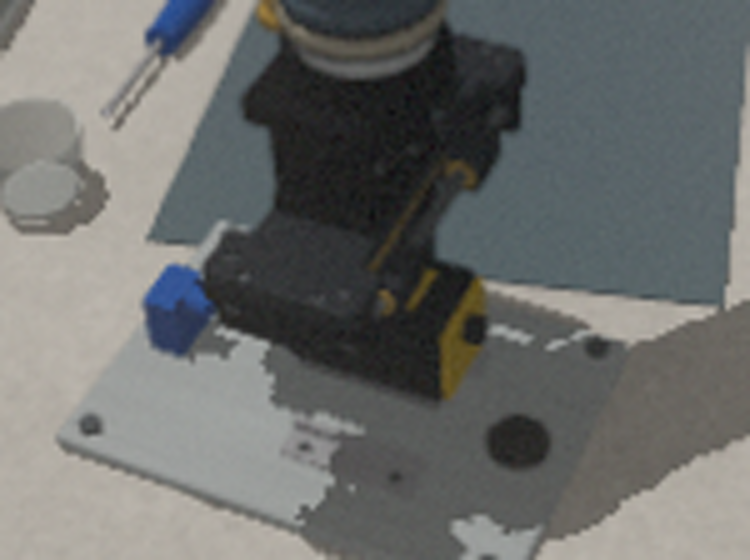

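Run:
```python
from h import *
y=np.radians(-13.1);R=np.array([[np.cos(y),-np.sin(y)],[np.sin(y),np.cos(y)]])
for gx in(-.008,-.003,.002):
  for p in((-.046,.025,.008),(-.046,-.025,.056),(-.046,.025,.056),(-.058,0,.031)):
    xy=np.array([.5424,.2973])+R@np.array([p[0]-gx,p[1]]);print(gx,p,(proj("side",[*xy,.041+p[2]])-[160,200])*5)
for p in((0,.035,.018),(0,-.035,.018),(.145,.085,.01),(.145,-.085,.01),(-.105,.085,.01)):
  xy=np.array([.5445,.2967])+R@np.array(p[:2]);print("lid",p,(proj("side",[*xy,p[2]])-[160,200])*5)
```

```text
-0.008 (-0.046, 0.025, 0.008) [437.  402.5]
-0.008 (-0.046, -0.025, 0.056) [476. 263.]
-0.008 (-0.046, 0.025, 0.056) [433. 335.]
-0.008 (-0.058, 0, 0.031) [479.5 341. ]
-0.003 (-0.046, 0.025, 0.008) [446.5 405.5]
-0.003 (-0.046, -0.025, 0.056) [485.5 266. ]
-0.003 (-0.046, 0.025, 0.056) [443. 338.]
-0.003 (-0.058, 0, 0.031) [489. 344.]
0.002 (-0.046, 0.025, 0.008) [456.  408.5]
0.002 (-0.046, -0.025, 0.056) [495.  268.5]
0.002 (-0.046, 0.025, 0.056) [453. 341.]
0.002 (-0.058, 0, 0.031) [498.5 347. ]
lid (0, 0.035, 0.018) [357.  433.5]
lid (0, -0.035, 0.018) [416.5 335.5]
lid (0.145, 0.085, 0.01) [ 59. 427.]
lid (0.145, -0.085, 0.01) [225.  211.5]
lid (-0.105, 0.085, 0.01) [514.5 592.5]
```

Run:
```python
from h import *
f=lambda u,v,z:at("side",u/1.5,v/1.5,z)
c=[f(259,432,.01),f(309,369,.01),f(429,404,.01),f(388,474,.01)];print(c)
x=(c[0]+c[1])/2-(c[2]+c[3])/2;u=x/np.linalg.norm(x);print(np.degrees(np.arctan2(x[1],x[0])),np.mean(c,0)-.02*u)
for z in(.01,.014,.018):print(z,(f(366,402,z)+f(346,437,z))/2, at("side",160+386/5,200+399/5,z))
im=cv2.imread("pics/t0.png")[195:340,165:290];im2=cv2.imread("pics/s0.png")[360:485,250:440]
im=cv2.resize(im,None,fx=3,fy=3);im2=cv2.resize(im2,(570,435)) [:,:420];im2=cv2.resize(cv2.imread("pics/s0.png")[360:485,250:440],(420,435),interpolation=2)
cv2.imwrite("pics/c5.png",np.hstack([im,im2]))
```

```text
[array([0.6999, 0.3541, 0.01  ]), array([0.6593, 0.1952, 0.01  ]), array([0.426 , 0.2457, 0.01  ]), array([0.4722, 0.3983, 0.01  ])]
-11.608382599606104 [0.54475908 0.30234942 0.01      ]
0.01 [0.5445 0.2987 0.01  ] [0.545  0.3004 0.01  ]
0.014 [0.54355 0.30195 0.014  ] [0.5441 0.3037 0.014 ]
0.018 [0.5426  0.30525 0.018  ] [0.5431 0.3069 0.018 ]
```

View pics/c5.png

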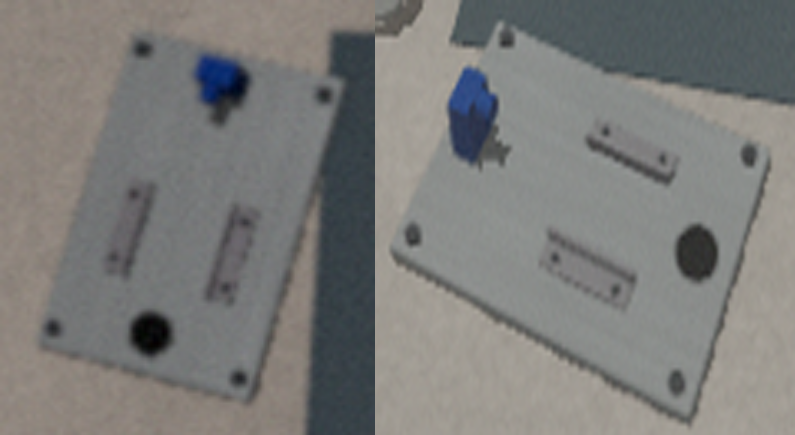

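The enlarged crop shows the cheeks as L-brackets with low outer flanges, holes at (132,193), (115,268) and (245,212), (228,295) in the left half. Top and side estimates average to cradle (0.545, 0.299), yaw −12.5°. A small correction, then down.

```bash
python3 -m jog '[{"claw":0.3,"tx":-0.04,"ty":0.07,"tz":0,"rx":0,"ry":0,"rz":0.1},{"claw":0.3,"tx":-0.04,"ty":0.07,"tz":-0.2,"rx":0,"ry":0,"rz":0.1},{"claw":0.3,"tx":-0.04,"ty":0.07,"tz":-0.35,"rx":0,"ry":0,"rz":0.1},{"claw":0.3,"tx":-0.04,"ty":0.07,"tz":-0.5,"rx":0,"ry":0,"rz":0.1},{"claw":0.3,"tx":-0.04,"ty":0.07,"tz":-0.6,"rx":0,"ry":0,"rz":0.1},{"claw":0.3,"tx":-0.04,"ty":0.07,"tz":-0.7,"rx":0,"ry":0,"rz":0.1},{"claw":0.3,"tx":-0.04,"ty":0.07,"tz":-0.7,"rx":0,"ry":0,"rz":0.1},{"claw":0.3,"tx":-0.04,"ty":0.07,"tz":-0.7,"rx":0,"ry":0,"rz":0.1}]'
```

```text
t: 24.82
position: [0.5406, 0.2998, 0.0522]
tool_rot: [0.0, 0.994, -0.11, -0.0]
ft_force: [-0.0, 0.6, -5.1]
grip_width: 0.0496
gripper_force: 45.0
```

No contact yet with the underside about 5 mm below the cheek tops, so it is between the cheeks. Lowering onto the lid.

```bash
python3 -m jog '[{"claw":0.3,"tx":0,"ty":0,"tz":-0.04,"rx":0,"ry":0,"rz":0},{"claw":0.3,"tx":0,"ty":0,"tz":-0.08,"rx":0,"ry":0,"rz":0},{"claw":0.3,"tx":0,"ty":0,"tz":-0.08,"rx":0,"ry":0,"rz":0}]'
python3 - <<'E'
from h import *
save("side","pics/s6.png",(160,200,310,312),5)
E
```

```text
t: 25.07
position: [0.5408, 0.3, 0.0494]
tool_rot: [-0.0, 0.994, -0.11, 0.0]
ft_force: [-0.0, -0.3, -4.2]
grip_width: 0.0498
gripper_force: 45.0
```

View pics/s6.png

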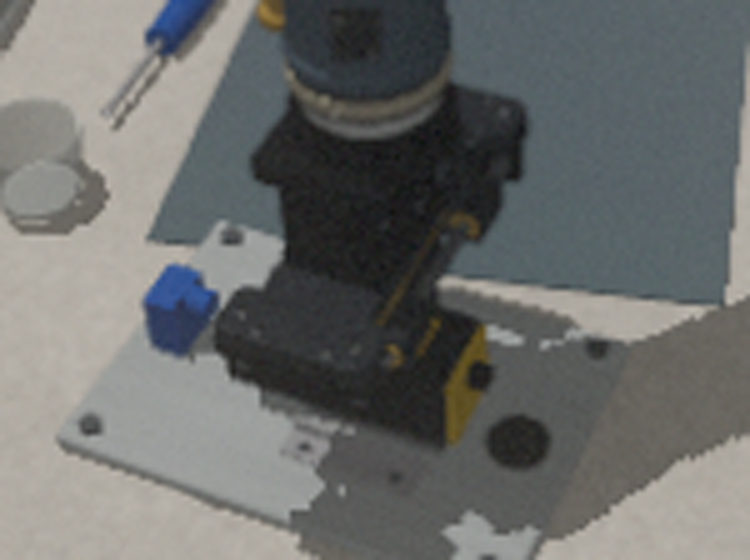

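The pump sits between the cheeks, with the near cheek visible along its foot at (300–400, 430–470) and the nose towards the blue stub at (180,310). I'll lower until it touches.

```bash
python3 -m jog '[{"claw":0.3,"tx":0,"ty":0,"tz":-0.03,"rx":0,"ry":0,"rz":0},{"claw":0.3,"tx":0,"ty":0,"tz":-0.06,"rx":0,"ry":0,"rz":0},{"claw":0.3,"tx":0,"ty":0,"tz":-0.06,"rx":0,"ry":0,"rz":0}]'
```

```text
t: 25.37
position: [0.5409, 0.3, 0.0492]
tool_rot: [0.0, 0.994, -0.11, 0.0]
ft_force: [-4.4, -3.4, 9.2]
grip_width: 0.05
gripper_force: 45.0
```

```bash
python3 -m jog '[{"claw":0.7,"tx":0,"ty":0,"tz":0,"rx":0,"ry":0,"rz":0},{"claw":1,"tx":0,"ty":0,"tz":0,"rx":0,"ry":0,"rz":0},{"claw":1,"tx":0,"ty":0,"tz":0,"rx":0,"ry":0,"rz":0},{"claw":1,"tx":0,"ty":0,"tz":0,"rx":0,"ry":0,"rz":0},{"claw":1,"tx":0,"ty":0,"tz":0,"rx":0,"ry":0,"rz":0},{"claw":1,"tx":0,"ty":0,"tz":0.5,"rx":0,"ry":0,"rz":0},{"claw":1,"tx":0,"ty":0,"tz":1.2,"rx":0,"ry":0,"rz":0},{"claw":1,"tx":0,"ty":0,"tz":2,"rx":0,"ry":0,"rz":0},{"claw":1,"tx":0,"ty":0,"tz":2.9,"rx":0,"ry":0,"rz":0},{"claw":1,"tx":0,"ty":0,"tz":3.8,"rx":0,"ry":0,"rz":0},{"claw":1,"tx":0,"ty":-1,"tz":4,"rx":0,"ry":0,"rz":0},{"claw":1,"tx":0,"ty":-2,"tz":4,"rx":0,"ry":0,"rz":0}]'
python3 -m jog '[{"claw":1,"tx":0,"ty":-7,"tz":0,"rx":0,"ry":0,"rz":0},{"claw":1,"tx":0,"ty":-7,"tz":0,"rx":0,"ry":0,"rz":0},{"claw":1,"tx":0,"ty":-7,"tz":0,"rx":0,"ry":0,"rz":0},{"claw":1,"tx":0,"ty":-7,"tz":0,"rx":0,"ry":0,"rz":0},{"claw":1,"tx":0,"ty":-7,"tz":0,"rx":0,"ry":0,"rz":0},{"claw":1,"tx":0,"ty":-7,"tz":0,"rx":0,"ry":0,"rz":0},{"claw":1,"tx":0,"ty":-7,"tz":0,"rx":0,"ry":0,"rz":0},{"claw":1,"tx":0,"ty":-7,"tz":0,"rx":0,"ry":0,"rz":0},{"claw":1,"tx":0,"ty":-7,"tz":0,"rx":0,"ry":0,"rz":0}]'
python3 - <<'E'
from h import *
a=cv2.resize(get_image("top")[130:230,110:200],(396,440),interpolation=2);b=cv2.resize(get_image("side")[235:325,165:295],(400,440),interpolation=2);cv2.imwrite("pics/c7.png",np.hstack([a,b])[:,:,::-1])
E
```

```text
t: 26.37
position: [0.542, 0.2232, 0.2111]
tool_rot: [-0.003, 0.994, -0.107, 0.003]
ft_force: [1.2, -1.7, -0.3]
grip_width: 0.0868
gripper_force: 0.0
t: 27.12
position: [0.5405, -0.0625, 0.2069]
tool_rot: [0.0, 0.994, -0.112, -0.0]
ft_force: [0.4, 1.0, -0.2]
grip_width: 0.0869
gripper_force: 0.0
```

View pics/c7.png

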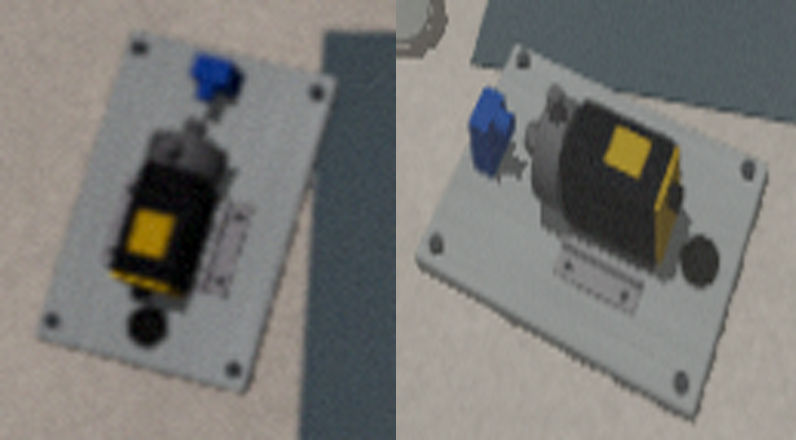

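The yellow pump stands upright in the cradle between the cheeks, nose facing the blue stub with a gap. The robot is clear.

```bash
python3 -c "
from rig import *;print(finish_job())"
```

```text
the job is handed in; nothing more can be done
None
```

The job is handed in: I rocked the green pump (pump_a), felt its rotor shift, and stood it in the purple repairs tray; the yellow pump (pump_b), judged sound by elimination and not itself rocked, stands in the lid cradle with its nose to the blue stub.

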